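# Point out the steps of a cell count

### The job

Show the trainee the way of the sample in a cell count: point from above, with the fingertips 1 to 3 cm above it, at the cap of the slim tube, then at the middle of the beaker's mouth, then at the middle of the counting slide, staying at each for two seconds. Touch nothing at all, lift well clear on the way from one to the next, and do not point at any of the other things. Finish still pointing at the counting slide.

Things in the scene. Friction and masses are not known exactly. Their poses are not given: they have to be found in the camera images.
- sample_tube: loose slim self-standing tube with a round screw cap, 34 mm across, 113 mm tall, the only such tube here; origin at the centre of its underside, z up; stands in the back row on the bare table, in any of three places, the others taken by reagent_bottle and dropper_bottle
- sample_tube_top (a point): centre of the upper face of the tube's cap, 113 mm above its underside
- mixing_beaker: loose small clear beaker, open at the top, 45 mm across, 59 mm tall, walls about 1 to 2 mm thick; origin at the centre of its underside, z up; stands in the middle row, in either of two places, the other taken by black_case
- mixing_beaker_top (a point): centre of the beaker's mouth, level with the rim, 59 mm above its underside
- counting_slide: loose counting slide (hemocytometer): flat light plate 34 x 75 x 8 mm with a dark square in the middle, long side along its y; origin at the centre of its underside, z up; lies in the front row, nearest the robot, in either of two places, the other taken by bench_timer
- counting_slide_top (a point): middle of the counting slide's upper face, 8 mm above its underside
- reagent_bottle: not to be pointed at: white plastic bottle with a wide screw cap, 48 mm across, 105 mm tall; origin at the centre of its underside
- reagent_bottle_top (a point): centre of its cap's upper face, 105 mm above its underside
- dropper_bottle: not to be pointed at: small brown glass bottle with a black rubber dropper bulb on top, 33 mm across, 102 mm tall, in the back row; origin at the centre of its underside
- dropper_bottle_top (a point): tip of its bulb, on the axis, 102 mm above its underside
- black_case: not to be pointed at: closed round black case, 44 mm across, 62 mm tall; origin at the centre of its underside
- black_case_top (a point): centre of its upper face, 62 mm above its underside
- bench_timer: not to be pointed at: flat square timer with three buttons, 66 x 64 x 20 mm; origin at the centre of its underside
- bench_timer_top (a point): centre of its upper face, 20 mm above its underside
Things that resemble listed ones, but are neither listed nor needed, are in the scene too. Leave any green look-alike of the sample_tube alone.

How it is judged:
On the way, in this order (a step that is already met when the one before it is completed fails the run):
1. the fingertips dwell just above the tube's cap (within 20 mm sideways, 0 to 45 mm above) for 1.5 s (horizontal distance between the grasp point and sample_tube_top below 0.02 m and z of the grasp point in the frame of sample_tube_top between 0.014 and 0.064 m), for 1.5 s.
2. the fingertips dwell just above the middle of the beaker's mouth (within 20 mm sideways, 0 to 45 mm above) for 1.5 s (horizontal distance between the grasp point and mixing_beaker_top below 0.02 m and z of the grasp point in the frame of mixing_beaker_top between 0.014 and 0.064 m), for 1.5 s.
3. the fingertips dwell just above the middle of the counting slide (within 20 mm sideways, 0 to 45 mm above) for 1.5 s (horizontal distance between the grasp point and counting_slide_top below 0.02 m and z of the grasp point in the frame of counting_slide_top between 0.014 and 0.064 m), for 1.5 s.
At the end, for the whole second after the job is handed in: The fingertips still point at the middle of the counting slide (within 20 mm sideways, up to 45 mm above it), and all seven things stand still within 5 mm of where they were (all of step 3 and distance of each of sample_tube, mixing_beaker, counting_slide, reagent_bottle, dropper_bottle, black_case, bench_timer from where it was at the start of the episode below 0.005 m and linear speed of each of sample_tube, mixing_beaker, counting_slide, reagent_bottle, dropper_bottle, black_case, bench_timer below 0.02 m/s); the robot touches nothing.
It fails at once if the robot touches anything (0.3 N) (contact force between any of the fingers, the arm and anything else above 0.3 N).
It fails at once if a thing is moved by more than 5 mm (distance of any of sample_tube, mixing_beaker, counting_slide, reagent_bottle, dropper_bottle, black_case, bench_timer from where it was at the start of the episode above 0.005 m).
It fails at once if the fingertips come closely over a thing that was not to be pointed at (within 15 mm sideways and 30 mm above) ((horizontal distance between the grasp point and reagent_bottle_top below 0.015 m and z of the grasp point in the frame of reagent_bottle_top below 0.049 m) or (horizontal distance between the grasp point and dropper_bottle_top below 0.015 m and z of the grasp point in the frame of dropper_bottle_top below 0.049 m) or (horizontal distance between the grasp point and black_case_top below 0.015 m and z of the grasp point in the frame of black_case_top below 0.049 m) or (horizontal distance between the grasp point and bench_timer_top below 0.015 m and z of the grasp point in the frame of bench_timer_top below 0.049 m)).
It also fails if it takes over 54 s, if anything falls off the work surface, if the arm or the gripper's body presses on something with over 40 N, if the wrist force passes 120 N, or if a joint passes its speed limit or range.

### The arm

A 6-joint arm with a two-finger parallel gripper is mounted at the origin on a cart in front of the work surface, level with it; the furniture and walls round the work are solid. World frame = base frame: x ahead of the robot, y to its left, z up, the work surface at z = 0. Lengths are in m, angles in rad, forces in N, time in s.
With the tool pointing down it reaches from about 0.25 to 0.725 m from the base axis. Payload 4 kg.
Tool frame: the origin (TCP) lies at the very end of the fingers, on their centre line; the grasp point (between the pads) lies 19 mm behind it; z points along the fingers, y is the line along which they close (so a half turn about z gives the same grasp; the last joint's range is limited). The gripper opens to 85 mm and grips with 20 to 120 N. Pads are 22 mm wide; open, the fingers measure 114 mm over their backs; the gripper's body (76 mm by 85 mm) begins 54 mm behind the grasp point. The pads swing forward as they close: fully open they stand 13 mm farther back than shut.
Start: joints at [1.117, 0.241, 0.005, 1.335, 0, 1.571], TCP at [0.219, 0.449, 0.231] pointing down, gripper open.
Joint ranges: [-2.72, 2.72], [-1.05, 1.87], [-1.09, 1.28], [-1.99, 2.15], [-1.42, 1.44], [-3.14, 3.14]. Speed limits (rad/s): [2.79, 2.79, 3.14, 3.14, 3.14, 3.14].

### API

Orientations are given as a unit quaternion [x, y, z, w].
In Python, from workcell import bot, vision, workorder, boxes_of gives the robot as it stands.
- The arm moves only by the tool send_rows, never from a script. Its argument "motion" is text: rows parted by semicolons, each of 5 numbers parted by spaces: the closure, from -1 (fully open) to 1 (shut), so that 0 is half open, then the shift along the tool's x, y, z in cm, then the turn about the tool's z in rad. In form: claw x y z twist; .... A call has 1 to 5 rows; each row is the pose to reach, as a shift and turn from the pose commanded when the call began, along the tool's axes at that moment; what a row does not reach only later rows make up. A row lasts 1/10 s, in which the tool goes at most 50 mm and 8.59 degrees, less where a joint would pass 70% of its speed; a pose out of reach is approached as far as the arm can. A call with a gripper value outside its range is refused whole. The fingers move at their own pace and stop on an object; the grip force is fixed at half the most. Time passes only in rows, so rows that repeat a pose let the fingers close. It gives the time, the measured TCP pose, the force, the opening and the grip force at its end, in the units of the state.
- bot.get_obs(): the state, without advancing time (a new reading comes with each control period).
- vision.camera(name): name is "scene" or "top"; returns the picture (420x560x3 uint8, red, green, blue); there is no depth.
- vision.camera_model(name): a dict with "fov_y" (degrees; the focal length in pixels is half the picture's height over the tangent of half this angle, whatever the lens; pixels are square), "cx", "cy" (the principal point, pixels), "world_from_camera" (4x4, takes a point from camera to world coordinates). Camera axes: x right, y down, z forward; pixel columns grow to the right and rows downward; lengths in m; the calibration is good to about 2 mm. A picture is of the moment at which its call begins. camera_model takes no time and is no camera call.
- workorder.job_done(): hands the job in; it is judged then, once.
Trained networks look in the newest picture that a camera, given by its name, has taken for a name from the list of things; names that differ only in an ending like _2 or _b are one class to them, and where a whole thing is asked for, a point or a joint stands for the part that bears it (a point fixed in the world has none). Each returns a list of dicts, best first, with "conf" (0 to 1); they miss things now and then, are a little off and sometimes report something else, mostly with a low value. They report only what shows in the picture. A call takes as long as a camera call. They do not tell look-alikes from the thing itself.
- boxes_of(camera, target): "rect" ([centre column, centre row, width, height] in pixels, round what is visible of it).
The state is a dict: "clock": time; "joint_pos": joint angles; "joint_vel": joint speeds; "tau": joint torques, N m; "eef_pos": TCP position; "tool_rot": TCP orientation; "ft_force": force on the tool from outside, world axes, zero at the start; "ft_torque": the same for the moment, N m; "grip_width": finger opening in m; "grasp_force": force on a finger pad.
Only numpy, scipy, OpenCV 4.12 (cv2) and the standard library are available. Lean on these libraries where they do the work, as an engineer would, in place of code of your own. Each camera call takes 0.05 s, during which the arm holds its last target. There are 200 camera calls.

## Working session

There is one attempt and no reset: what is moved stays moved. The work goes in short steps, Python scripts to look and compute and a tool call to move; the robot and the scene stay as the last step left them, time stands still between calls to the robot, and variables do not carry over. Pictures are saved under pics/ and viewed, at most 10 in all, crops included, and the job is handed in when it is done.

Besides the shell and the picture viewer there is one more tool, called after ">>>" as a command line: name --argument value ..., lists and objects as JSON in quotes. send_rows: Moves the arm, as the interface text tells. Its arguments: {"type":"object","properties":{"motion":{"type":"string"}},"required":["motion"]}

```bash
mkdir -p pics
cat > h.py <<'E'
import numpy as np, cv2
from workcell import bot, vision, workorder, boxes_of
def ray(cam,u,v):
    m=vision.camera_model(cam); f=210/np.tan(np.radians(m["fov_y"])/2); T=np.array(m["world_from_camera"])
    return T[:3,3], T[:3,:3]@np.array([(u-m["cx"])/f,(v-m["cy"])/f,1])
def at(cam,u,v,z):
    o,d=ray(cam,u,v); return (o+d*(z-o[2])/d[2])[:3].round(4)
E
python3 - <<'E'
from h import *
for c in("scene","top"):
    cv2.imwrite(f"pics/{c}1.png",vision.camera(c)[:,:,::-1])
    m=vision.camera_model(c);print(c,m["fov_y"],m["cx"],m["cy"],np.round(m["world_from_camera"],3).tolist())
for t,z in dict(sample_tube=.113,mixing_beaker=.059,counting_slide=.008,reagent_bottle=.105,dropper_bottle=.102,black_case=.062,bench_timer=.02).items():
    for b in boxes_of("top",t)[:3]: print(t,round(b["conf"],2),np.round(b["rect"]),at("top",*b["rect"][:2],z))
o=bot.get_obs();print(o["clock"],o["eef_pos"],o["tool_rot"])
E
```

```text
scene 46.36951529891669 280.8375449270264 209.06481228904875 [[0.795, -0.315, 0.518, 0.053], [-0.606, -0.413, 0.68, -0.564], [-0.001, -0.855, -0.519, 0.576], [0.0, 0.0, 0.0, 1.0]]
top 47.865722823342516 286.1697494223416 209.57374927052794 [[-0.007, -0.977, 0.215, 0.338], [-1.0, 0.006, -0.001, 0.072], [-0.0, -0.215, -0.977, 0.974], [0.0, 0.0, 0.0, 1.0]]
sample_tube 0.67 [263. 165.  22.  40.] [0.6148 0.1147 0.113 ]
mixing_beaker 0.83 [233. 219.  26.  24.] [0.5219 0.1763 0.059 ]
counting_slide 0.96 [339. 273.  37.  30.] [ 0.4183 -0.0349  0.008 ]
counting_slide 0.64 [261. 167.  21.  31.] [0.644  0.1241 0.008 ]
reagent_bottle 0.72 [330. 179.  29.  33.] [ 0.5882 -0.0134  0.105 ]
dropper_bottle 0.72 [331. 179.  21.  35.] [ 0.5899 -0.0144  0.102 ]
dropper_bottle 0.55 [218. 175.  16.  24.] [0.5985 0.2024 0.102 ]
black_case 0.65 [345. 216.  26.  24.] [ 0.5254 -0.0453  0.062 ]
bench_timer 0.98 [266. 269.  36.  36.] [0.426  0.1128 0.02  ]
0.45 [0.21919515 0.44934853 0.23122494] [ 2.24972191e-01  9.74365180e-01 -9.40008096e-05  3.65423192e-06]
```

View pics/top1.png

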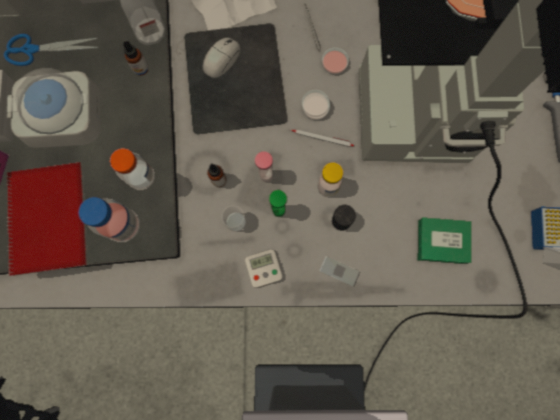

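View pics/scene1.png

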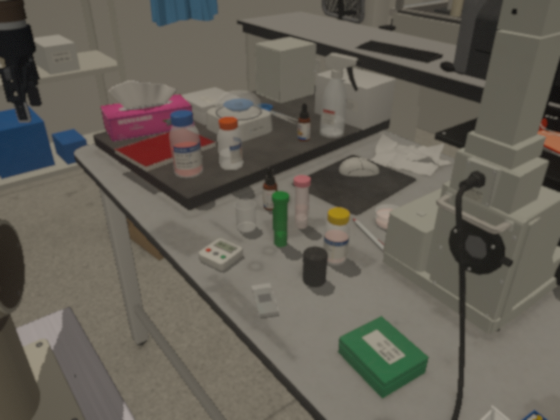

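The top view shows the pink-capped tube at about (264,160), its green look-alike at (279,200), the beaker at (236,219) and the slide at (339,271). The yellow-capped bottle is at (332,174), the dropper at (216,172), the case at (344,216) and the timer at (264,268). The scene view agrees. I'll zoom in for the exact centres.

Run:
```python
import cv2
a=cv2.imread("pics/top1.png")[145:293,195:370];cv2.imwrite("pics/topc.png",cv2.resize(a,None,fx=4,fy=4,interpolation=cv2.INTER_CUBIC))
a=cv2.imread("pics/scene1.png")[160:320,190:370];cv2.imwrite("pics/scc.png",cv2.resize(a,None,fx=3.75,fy=3.75,interpolation=cv2.INTER_CUBIC))
```

```text
(no output)
```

View pics/topc.png

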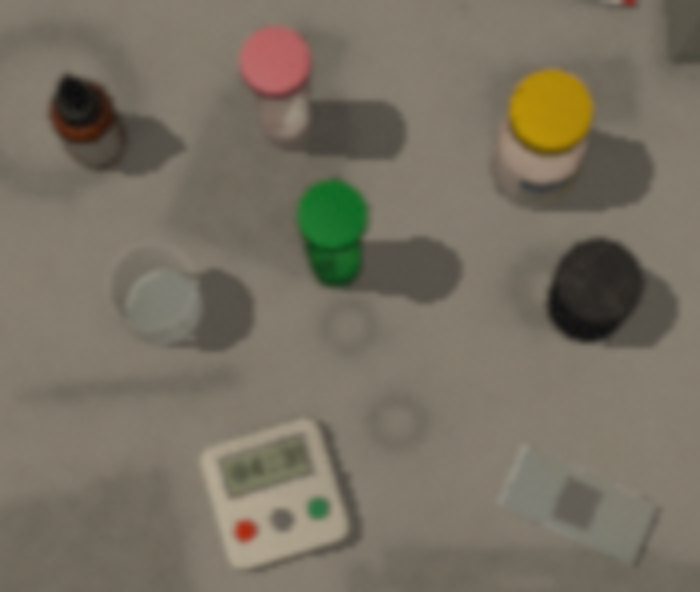

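View pics/scc.png

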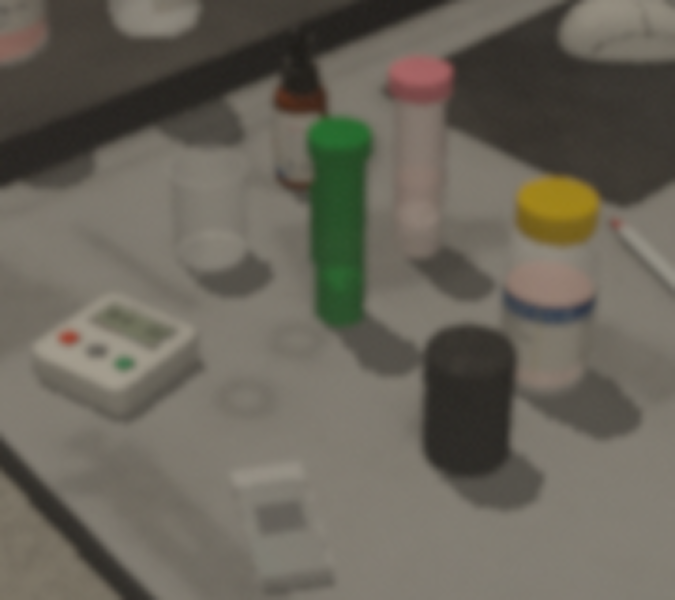

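The crops give these centres (top crop px): pink cap (276,61), beaker rim about (155,288) and base (164,305), slide square (578,503), green cap (334,213). Next I'll turn these into positions and cross-check with the scene camera.

Run:
```python
from h import *
for n,x,y,z in [("tube",276,61,.113),("beaker",155,288,.059),("beakerbase",164,305,.003),("slide",578,503,.008),("green",334,213,.113),("reag",551,111,.105),("drop",70,86,.102),("case",600,280,.062),("timer",277,490,.02)]:
    print(n,at("top",195+x/4,145+y/4,z))
for n,x,y,z in [("tube",422,74,.113),("beaker",211,165,.059),("beakerbase",213,250,.003),("slide",281,517,.008),("green",340,134,.113)]:
    print("sc",n,at("scene",190+x/3.75,160+y/3.75,z))
```

```text
tube [0.6241 0.1129 0.113 ]
beaker [0.5251 0.1747 0.059 ]
beakerbase [0.5275 0.1761 0.003 ]
slide [ 0.4226 -0.0365  0.008 ]
green [0.5493 0.0854 0.113 ]
reag [ 0.6008 -0.0184  0.105 ]
drop [0.6158 0.2125 0.102 ]
case [ 0.527  -0.0446  0.062 ]
timer [0.4291 0.1159 0.02  ]
sc tube [0.619  0.1065 0.113 ]
sc beaker [0.5244 0.1726 0.059 ]
sc beakerbase [0.5236 0.1731 0.003 ]
sc slide [ 0.4199 -0.0372  0.008 ]
sc green [0.5445 0.0815 0.113 ]
```

Both cameras agree to within 1 cm. Tube cap (0.622, 0.110), beaker (0.525, 0.174), slide (0.4215, -0.037). I'll shut the fingers, then go sideways first, away from the bottles on the tray.

>>> send_rows --motion "1 -2.6 -2.4 0 0; 1 -5.2 -4.8 0 0; 1 -8 -7.2 0 0; 1 -10.6 -9.8 0 0; 1 -13.3 -12.4 0 0"

```text
clock: 0.95
eef_pos: [0.2846, 0.2784, 0.2314]
tool_rot: [0.225, 0.974, 0.0, 0.0]
ft_force: [0.8, -0.5, 1.2]
grip_width: 0.012
grasp_force: 0.0
```

>>> send_rows --motion "1 -2.6 -2.4 0 0; 1 -5.2 -4.8 0 0; 1 -8 -7.2 0 0; 1 -10.6 -9.8 0 0; 1 -13.3 -12.4 0 0"

```text
clock: 1.45
eef_pos: [0.3499, 0.1085, 0.2316]
tool_rot: [0.225, 0.974, 0.0, 0.0]
ft_force: [1.6, -0.6, 0.7]
grip_width: -0.0001
grasp_force: 0.0
```

>>> send_rows --motion "1 -2.4 1.2 0 0; 1 -4.8 2.4 0 0; 1 -7.3 3.6 0 0; 1 -9.7 4.8 0 0; 1 -12.2 6 0 0"

```text
clock: 1.95
eef_pos: [0.4866, 0.1102, 0.2314]
tool_rot: [0.225, 0.974, 0.0, 0.0]
ft_force: [-0.3, 0.6, 0.5]
grip_width: 0.0003
grasp_force: 0.0
```

>>> send_rows --motion "1 -2.4 1.2 0 0; 1 -4.8 2.4 0 0; 1 -7.3 3.6 0 0; 1 -9.7 4.8 0 0; 1 -12.2 6 0 0"

```text
clock: 2.45
eef_pos: [0.6225, 0.1108, 0.2312]
tool_rot: [0.225, 0.974, -0.0, -0.0]
ft_force: [-0.1, -0.0, 0.1]
grip_width: -0.0001
grasp_force: 0.0
```

>>> send_rows --motion "1 0 0 1.5 0; 1 0 0 3 0; 1 0 0 4.5 0; 1 0 0 5.5 0; 1 0 0 6 0"

```text
clock: 2.95
eef_pos: [0.6209, 0.1107, 0.17]
tool_rot: [0.225, 0.974, -0.0, -0.001]
ft_force: [-0.8, 0.8, -0.2]
grip_width: 0.0
grasp_force: 0.0
```

Run:
```python
from h import *
a=vision.camera("scene")[100:300,190:390,::-1];b=vision.camera("top")[100:300,180:380,::-1]
cv2.imwrite("pics/chk.png",cv2.resize(np.hstack([a,b]),None,fx=2,fy=2,interpolation=cv2.INTER_CUBIC))
```

```text
(no output)
```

View pics/chk.png

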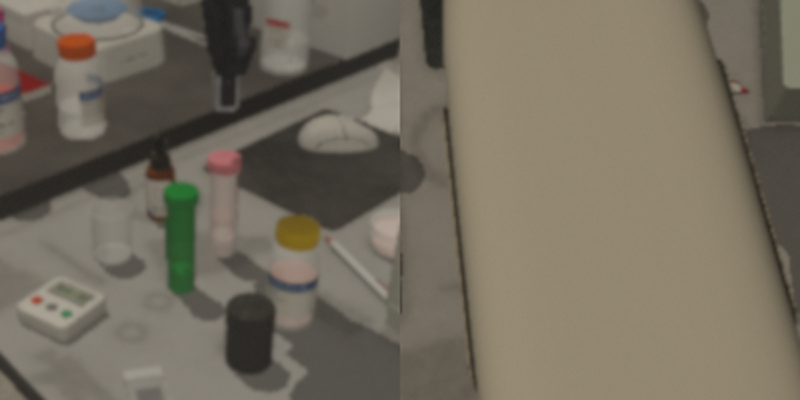

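The scene half shows the shut fingertips (227,108) straight above the pink cap (224,160), with about 5 to 6 cm to go. The arm hides the tube from the top camera. I'll go down 3.7 cm and dwell there.

>>> send_rows --motion "1 0 0 1 0; 1 0 0 2 0; 1 0 0 3 0; 1 0 0 3.5 0; 1 0 0 3.7 0"

```text
clock: 3.55
eef_pos: [0.6208, 0.1107, 0.1331]
tool_rot: [0.225, 0.974, -0.0, -0.001]
ft_force: [0.3, -0.3, -0.7]
grip_width: -0.0001
grasp_force: 0.0
```

>>> send_rows --motion "1 0 0 0 0; 1 0 0 0 0; 1 0 0 0 0; 1 0 0 0 0; 1 0 0 0 0"

```text
clock: 4.05
eef_pos: [0.6216, 0.1108, 0.1346]
tool_rot: [0.225, 0.974, 0.0, 0.0]
ft_force: [-0.2, 0.3, 0.4]
grip_width: -0.0004
grasp_force: 0.0
```

Run:
```python
from h import *
a=vision.camera("scene")[130:280,230:380,::-1]
cv2.imwrite("pics/chk2.png",cv2.resize(a,None,fx=4,fy=4,interpolation=cv2.INTER_CUBIC))
```

```text
(no output)
```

View pics/chk2.png

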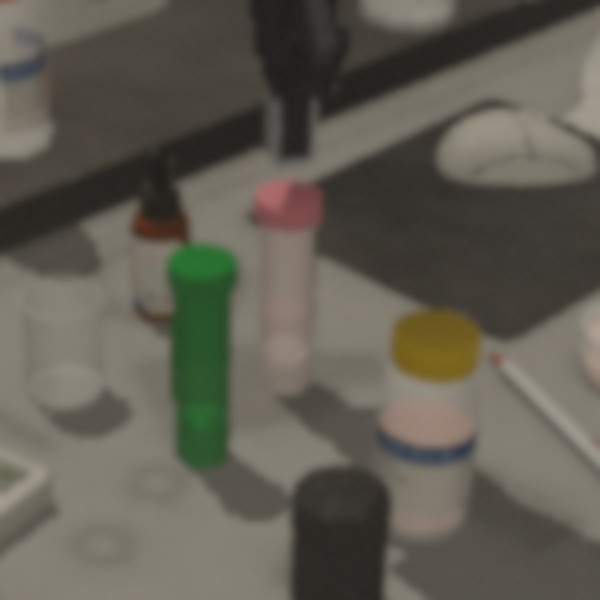

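The tips (290,157) are centred about 2 cm above the pink cap (290,195). I'll hold here for 2 s, lift, cross to the beaker and lower.

>>> send_rows --motion "1 0 0 0 0; 1 0 0 0 0; 1 0 0 0 0; 1 0 0 0 0; 1 0 0 0 0"

```text
clock: 4.6
eef_pos: [0.6215, 0.1108, 0.1343]
tool_rot: [0.225, 0.974, -0.0, -0.0]
ft_force: [-0.7, -0.7, 0.4]
grip_width: -0.0001
grasp_force: 0.0
```

>>> send_rows --motion "1 0 0 0 0; 1 0 0 0 0; 1 0 0 0 0; 1 0 0 0 0; 1 0 0 0 0"

```text
clock: 5.1
eef_pos: [0.6215, 0.1108, 0.1343]
tool_rot: [0.225, 0.974, -0.0, 0.0]
ft_force: [-0.4, 0.5, 0.1]
grip_width: 0.0001
grasp_force: 0.0
```

>>> send_rows --motion "1 0 0 0 0; 1 0 0 0 0; 1 0 0 0 0; 1 0 0 0 0; 1 0 0 0 0"

```text
clock: 5.6
eef_pos: [0.6215, 0.1108, 0.1343]
tool_rot: [0.225, 0.974, -0.0, 0.0]
ft_force: [-0.2, -0.5, 0.6]
grip_width: -0.0002
grasp_force: 0.0
```

>>> send_rows --motion "1 0 0 -2 0; 1 0 0 -4 0; 1 0 0 -6 0; 1 0 0 -8 0; 1 0 0 -9.7 0"

```text
clock: 6.1
eef_pos: [0.6216, 0.1108, 0.2326]
tool_rot: [0.225, 0.974, 0.0, 0.0]
ft_force: [0.7, 0.5, -0.1]
grip_width: 0.0002
grasp_force: 0.0
```

>>> send_rows --motion "1 2.3 0.3 0 0; 1 4.6 0.6 0 0; 1 7 0.9 0 0; 1 9.4 1.2 0 0; 1 11.4 1.4 0 0"

```text
clock: 6.6
eef_pos: [0.524, 0.1739, 0.2314]
tool_rot: [0.225, 0.974, 0.0, -0.0]
ft_force: [0.9, 0.7, 0.5]
grip_width: -0.0001
grasp_force: 0.0
```

>>> send_rows --motion "1 0 0 2 0; 1 0 0 4.5 0; 1 0 0 7 0; 1 0 0 9 0; 1 0 0 10 0"

```text
clock: 7.1
eef_pos: [0.5239, 0.173, 0.1294]
tool_rot: [0.225, 0.974, -0.001, -0.001]
ft_force: [0.0, 0.3, 0.0]
grip_width: -0.0
grasp_force: 0.0
```

Run:
```python
from h import *
a=vision.camera("scene")[130:280,200:350,::-1]
cv2.imwrite("pics/chk3.png",cv2.resize(a,None,fx=4,fy=4,interpolation=cv2.INTER_CUBIC))
```

```text
(no output)
```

View pics/chk3.png

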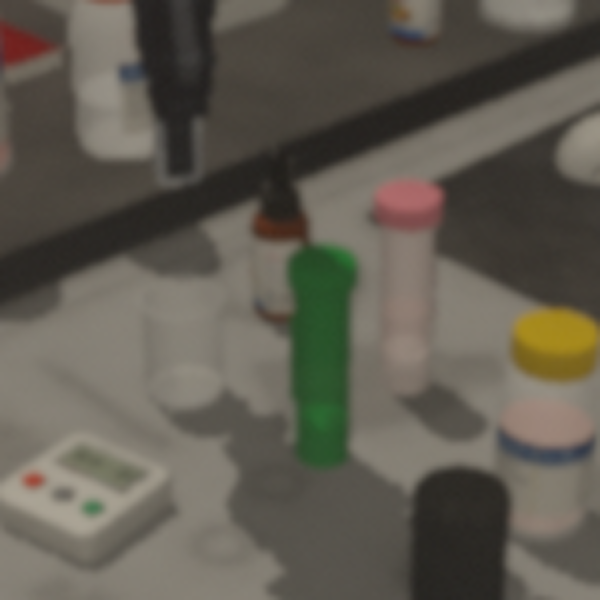

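The tips (178,183) are right above the beaker's mouth (186,287), and nothing has been disturbed. I'll lower 5 cm, dwell, then lift and cross.

>>> send_rows --motion "1 0 0 1.5 0; 1 0 0 3 0; 1 0 0 4 0; 1 0 0 4.7 0; 1 0 0 5 0"

```text
clock: 7.65
eef_pos: [0.5252, 0.1733, 0.0811]
tool_rot: [0.225, 0.974, -0.0, -0.0]
ft_force: [0.5, 0.4, 0.4]
grip_width: 0.0002
grasp_force: 0.0
```

>>> send_rows --motion "1 0 0 0 0; 1 0 0 0 0; 1 0 0 0 0; 1 0 0 0 0; 1 0 0 0 0"

```text
clock: 8.15
eef_pos: [0.5253, 0.1734, 0.0816]
tool_rot: [0.225, 0.974, 0.0, 0.0]
ft_force: [-0.8, -0.9, 0.2]
grip_width: -0.0004
grasp_force: 0.0
```

>>> send_rows --motion "1 0 0 0 0; 1 0 0 0 0; 1 0 0 0 0; 1 0 0 0 0; 1 0 0 0 0"

```text
clock: 8.65
eef_pos: [0.5251, 0.1733, 0.0813]
tool_rot: [0.225, 0.974, -0.0, -0.0]
ft_force: [0.2, 0.3, 0.1]
grip_width: 0.0001
grasp_force: 0.0
```

>>> send_rows --motion "1 0 0 0 0; 1 0 0 0 0; 1 0 0 0 0; 1 0 0 0 0; 1 0 0 0 0"

```text
clock: 9.15
eef_pos: [0.5251, 0.1733, 0.0813]
tool_rot: [0.225, 0.974, -0.0, 0.0]
ft_force: [-0.1, 0.0, -0.4]
grip_width: 0.0
grasp_force: 0.0
```

>>> send_rows --motion "1 0 0 0 0; 1 0 0 0 0; 1 0 0 0 0; 1 0 0 0 0; 1 0 0 0 0"

```text
clock: 9.65
eef_pos: [0.5252, 0.1733, 0.0813]
tool_rot: [0.225, 0.974, 0.0, 0.0]
ft_force: [-1.1, -0.5, 0.6]
grip_width: -0.0001
grasp_force: 0.0
```

>>> send_rows --motion "1 0 0 -2.5 0; 1 0 0 -5.5 0; 1 0 0 -8.5 0; 1 0 0 -11.5 0; 1 0 0 -14 0"

```text
clock: 10.15
eef_pos: [0.5254, 0.1734, 0.2232]
tool_rot: [0.225, 0.974, 0.0, 0.001]
ft_force: [0.3, 0.7, 0.2]
grip_width: 0.0002
grasp_force: 0.0
```

>>> send_rows --motion "1 0 -2.4 0 0; 1 0 -4.8 0 0; 1 0 -7.2 0 0; 1 0 -9.6 0 0; 1 0 -11.7 0 0"

```text
clock: 10.65
eef_pos: [0.4732, 0.0672, 0.2214]
tool_rot: [0.225, 0.974, -0.0, 0.0]
ft_force: [-0.2, -0.4, 0.1]
grip_width: -0.0
grasp_force: 0.0
```

>>> send_rows --motion "1 0 -2.4 0 0; 1 0 -4.8 0 0; 1 0 -7.2 0 0; 1 0 -9.6 0 0; 1 0 -11.7 0 0"

```text
clock: 11.15
eef_pos: [0.4219, -0.0379, 0.2214]
tool_rot: [0.225, 0.974, -0.0, 0.0]
ft_force: [-0.0, -0.7, 0.5]
grip_width: -0.0003
grasp_force: 0.0
```

>>> send_rows --motion "1 0 0 2.5 0; 1 0 0 5.5 0; 1 0 0 8.5 0; 1 0 0 11 0; 1 0 0 13 0"

```text
clock: 11.65
eef_pos: [0.4218, -0.037, 0.09]
tool_rot: [0.225, 0.974, -0.0, -0.001]
ft_force: [-0.8, -0.3, -0.5]
grip_width: -0.0004
grasp_force: 0.0
```

Run:
```python
from h import *
a=vision.camera("scene")[160:310,190:340,::-1]
cv2.imwrite("pics/chk4.png",cv2.resize(a,None,fx=4,fy=4,interpolation=cv2.INTER_CUBIC))
```

```text
(no output)
```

View pics/chk4.png

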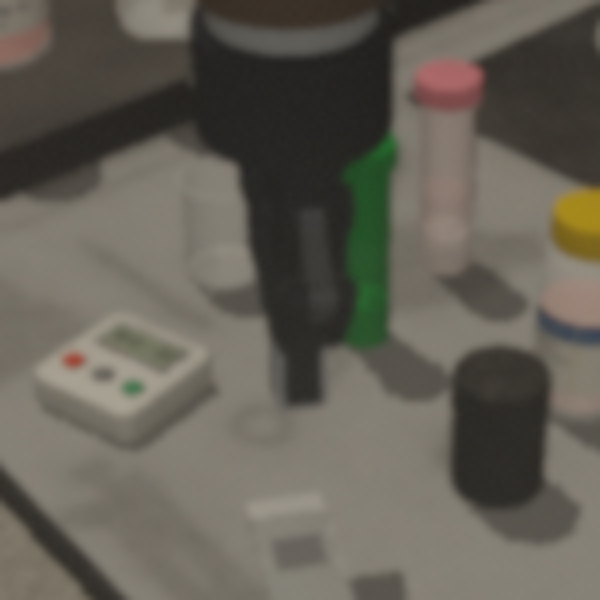

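The tips (300,400) are right above the slide's dark square (300,552). I'll lower 6 cm and dwell.

>>> send_rows --motion "1 0 0 1.5 0; 1 0 0 3 0; 1 0 0 4.5 0; 1 0 0 5.5 0; 1 0 0 6 0"

```text
clock: 12.2
eef_pos: [0.4223, -0.037, 0.0309]
tool_rot: [0.225, 0.974, -0.0, -0.0]
ft_force: [0.1, -0.0, -0.6]
grip_width: -0.0003
grasp_force: 0.0
```

>>> send_rows --motion "1 0 0 0 0; 1 0 0 0 0; 1 0 0 0 0; 1 0 0 0 0; 1 0 0 0 0"

```text
clock: 12.7
eef_pos: [0.4229, -0.037, 0.0317]
tool_rot: [0.225, 0.974, 0.0, 0.0]
ft_force: [-0.1, 0.1, 0.5]
grip_width: -0.0001
grasp_force: 0.0
```

>>> send_rows --motion "1 0 0 0 0; 1 0 0 0 0; 1 0 0 0 0; 1 0 0 0 0; 1 0 0 0 0"

```text
clock: 13.2
eef_pos: [0.4225, -0.037, 0.0313]
tool_rot: [0.225, 0.974, -0.0, -0.0]
ft_force: [-0.8, -0.7, 0.3]
grip_width: -0.0003
grasp_force: 0.0
```

>>> send_rows --motion "1 0 0 0 0; 1 0 0 0 0; 1 0 0 0 0; 1 0 0 0 0; 1 0 0 0 0"

```text
clock: 13.7
eef_pos: [0.4225, -0.037, 0.0313]
tool_rot: [0.225, 0.974, -0.0, -0.0]
ft_force: [-0.4, 0.5, 0.3]
grip_width: -0.0001
grasp_force: 0.0
```

>>> send_rows --motion "1 0 0 0 0; 1 0 0 0 0; 1 0 0 0 0; 1 0 0 0 0; 1 0 0 0 0"

```text
clock: 14.2
eef_pos: [0.4226, -0.037, 0.0313]
tool_rot: [0.225, 0.974, 0.0, 0.0]
ft_force: [0.2, 0.3, 0.9]
grip_width: -0.0005
grasp_force: 0.0
```

```bash
python3 -c "
from workcell import workorder
print(workorder.job_done())"
```

```text
the job is handed in; nothing more can be done
None
```

I pointed at the tube cap, the beaker's mouth and the counting slide in order, about 2 s each and about 2 cm above, with no sign of contact, and handed the job in at about 14 s still over the slide; no verdict was returned.

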